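# Close the test canister and draw the vacuum pump to its mark

## Task

Leak-test the steel canister: first take the rubber stopper out of its wooden stand, set it fully home and upright in the canister's neck and let go of it. Then take the black cross-bar of the sprung pump rod beside it, pull the rod straight up until its pointer is level with the marker on the scale post, and finish while still holding it there: do not let go, the spring would pull the rod back in. Leave the tin, the bushing, the screwdriver and the pliers where they are.

Things in the scene. Friction and masses are not known exactly. Their poses are not given: they have to be found in the camera images.
- rig: Fixed leak-test rig: grey base plate 150 (x) x 330 (y: -160 to +170) x 12 mm; along its y axis stand the steel canister (y -100 mm, 90 wide, neck 39 wide outside), the upright pump (y +60, tube 28 wide, cap 34 wide, cap top at 135 mm height) and the flat scale post (y +142, 22 x 8, top at 160). Copper pipe at 35 mm height. Origin at bench height, z up.
- neck_rim (a point): Centre of the canister's round neck opening, at the level of the rim, 132 mm above the bench. The bore is 31 mm wide, straight, 35 mm deep.
- stopper: Loose upright stopper, about 60 g: black rubber plug tapering from 21 mm wide at the bottom to 27 mm at 25 mm height, flange 38 mm wide (25 to 31 mm), round grey grip 24 mm wide (31 to 67 mm). Origin at the centre of the plug's lower end, z up its axis. Home, its flange lies on the neck's rim, the plug inside the bore with clearance.
- stopper_flange (a point): Centre of the underside of the stopper's flange, 25 mm above the stopper's origin; lies at the rim's centre when the stopper is home.
- stand: Fixed block of pale wood, 60 x 60 x 35 mm, with a 33 mm hole 30 mm deep in its top, from which the stopper hangs upright by its flange. Origin at the centre of its underside. It and the tin may change places.
- pump_rod: Sprung rod, slides straight up: steel, 12 mm thick, with a black cross-bar 70 mm (along rig y) x 16 (rig x) x 20 high; 30 mm of bare rod is free below the bar when in. Origin at the bar's centre, 175 mm above the bench when in. Travel 105 mm; spring pulls down with 4 N, plus 0.11 N per mm, plus 1.5 N weight. A thin wire arm from the bar's +y end carries the pointer.
- pointer_tip (a point): Tip of the pointer, a flat steel tongue (18 mm wide, 14 long, 4 thick) at the foot of the pump rod's wire arm, facing the scale post; 125 mm below and 62.5 mm to the +y side (rig's axes) of the centre of the cross-bar, 50 mm above the bench when the rod is in. It rises with the rod.
- marker: Marker clip, a dark steel block 30 x 14 x 14 mm fixed at some height on the scale post, with a flat steel tongue (18 mm wide, 4 mm thick) at its mid-height towards the pointer. Its height differs each time: the rod must come out 45 to 85 mm. Origin at the block's centre.
- mark_tip (a point): Tip of the marker's tongue, at the height that the pointer tip must reach, about 3.5 mm from the pointer's path.
- tin: Bystander: loose steel tin, 50 mm wide, 65 mm tall, origin at the centre of its underside; may change places with the stand.
- bushing: Bystander: loose steel bushing, 44 mm wide, 30 mm tall, origin at the centre of its underside.
- screwdriver: Bystander: loose screwdriver with a black handle lying on the bench, on its x axis.
- pliers: Bystander: loose pliers with red grips, 150 mm long, lying on the bench along its own x axis, origin below the pivot.
Things that resemble listed ones, but are neither listed nor needed, are in the scene too. Leave any green or red look-alike of the stopper alone.

How it is judged:
On the way, in this order (a step that is already met when the one before it is completed fails the run):
1. the stopper is fully home in the neck and let go, with the pump rod still in (horizontal distance between stopper_flange and neck_rim below 0.005 m and z of stopper_flange in the frame of neck_rim between -0.003 and 0.003 m and angle between stopper's own z axis and vertical below 0.06 rad and contact force between the fingers and stopper below 0.1 N and z of pointer_tip in the frame of rig below 0.062 m), for 0.3 s.
2. the rod is pulled out until the pointer is level with the marker, and held (z of pointer_tip in the frame of mark_tip between -0.005 and 0.005 m and contact force between the fingers and pump_rod above 2 N and contact force between pump_rod and stopper below 0.1 N and contact force between pump_rod and tin below 0.1 N and contact force between pump_rod and bushing below 0.1 N and contact force between pump_rod and screwdriver below 0.1 N and contact force between pump_rod and pliers below 0.1 N and linear speed of pump_rod below 0.01 m/s), for 0.5 s.
At the end, for the whole second after the job is handed in: The gripper holds the pump rod (over 2 N of finger contact, nothing else carrying it) at rest with the pointer within 5 mm of the marker's height, while the stopper stands untouched in the neck: flange within 3 mm of the rim in height and 5 mm sideways, upright within 0.06 rad (all of step 2 and horizontal distance between stopper_flange and neck_rim below 0.005 m and z of stopper_flange in the frame of neck_rim between -0.003 and 0.003 m and angle between stopper's own z axis and vertical below 0.06 rad and contact force between the fingers and stopper below 0.1 N); the arm keeps its last pose, push and grip.
It fails at once if the tin is moved by more than 30 mm (distance of tin from where it was at the start of the episode above 0.03 m).
It fails at once if the bushing is moved by more than 30 mm (distance of bushing from where it was at the start of the episode above 0.03 m).
It fails at once if the screwdriver is moved by more than 30 mm (distance of screwdriver from where it was at the start of the episode above 0.03 m).
It fails at once if the pliers is moved by more than 30 mm (distance of pliers from where it was at the start of the episode above 0.03 m).
It also fails if it takes over 61 s, if anything falls off the work surface, if the arm or the gripper's body presses on something with over 40 N, if the wrist force passes 120 N, or if a joint passes its speed limit or range.

## Robot

A 7-joint arm with a two-finger parallel gripper is mounted at the origin on the work surface. World frame = base frame: x ahead of the robot, y to its left, z up, the work surface at z = 0. Lengths are in m, angles in rad, forces in N, time in s.
With the tool pointing down it reaches from about 0.4 to 0.85 m from the base axis. Payload 10.4 kg.
Tool frame: the origin (TCP) lies between the finger pads; the fingertips stand 25 mm ahead of it and the grasp point (between the pads) lies 6 mm ahead of it; x points along the fingers, y is the direction in which the jaws open and shut, and the axes are right-handed (so a half turn about x gives the same grasp; the last joint's range is limited). The gripper opens to 87 mm and grips with 3 to 60 N. Pads are 19 mm wide; open, the fingers measure 117 mm over their backs; the gripper's body (75 mm by 190 mm) begins 51 mm behind the grasp point.
Start: joints at [-1.331, 0.332, -0.065, 1.46, 0.022, 1.35, -0.088], TCP at [0.162, 0.604, 0.248] pointing down, gripper open.
Joint ranges: [-2.6, 2.6], [-0.5, 2.12], [-1.47, 1.34], [0.16, 2.42], [-1.27, 4.41], [0.06, 2.06], [-2.6, 2.6]. Speed limits (rad/s): [2.22, 2.22, 2.79, 2.79, 3.14, 3.14, 3.14].

## Interface

Orientations are given as a unit quaternion [x, y, z, w].
In Python, from bench import r gives the robot as it stands.
- The arm moves only by the shell command python3 -m pendant 'ROWS' [FORCE]. ROWS is JSON, a list of rows, each an object with "translation": the shift along the world's x, y, z in cm, a list of three; "angular": the turn, a rotation vector about the world's x, y, z in degrees, a list of three; "hand": the opening, from -1 (shut) to 1 (fully open). In form: [{"translation": [dx, dy, dz], "angular": [wx, wy, wz], "hand": hand}, ...]. A call has 1 to 20 rows; each row shifts and turns the commanded pose from where the row before left it; what a row does not reach is not made up. A row lasts 1/10 s, in which the tool goes at most 50 mm and 8.59 degrees, less where a joint would pass 70% of its speed; a pose out of reach is approached as far as the arm can. A call is refused whole if a number of a shift passes 5 or a number of a turn 8.59, either way. A call with a gripper value outside its range is refused whole. The fingers move at their own pace and stop on an object; FORCE is the grip in N (left out, the last holds). Time passes only in rows, so rows that do not move let the fingers close. It gives the time, the measured TCP pose, the force and the opening at its end, in the units of the state.
- r.read_state(): the state, without advancing time (a new reading comes with each control period).
- r.camera(name): name is "scene" or "top"; returns the picture (480x640x3 uint8, red, green, blue); there is no depth.
- r.camera_info(name): a dict with "fx", "fy", "cx", "cy" (pixels), "rvec" (rotation vector, rad) and "tvec" (3), from world to camera coordinates, as OpenCV has them. Camera axes: x right, y down, z forward; pixel columns grow to the right and rows downward; lengths in m; the calibration is good to about 2 mm. A picture is of the moment at which its call begins. camera_info takes no time and is no camera call.
- r.close_job(): hands the job in, once; it reports no verdict.
Trained networks look in the newest picture that a camera, given by its name, has taken for a name from the list of things; names that differ only in an ending like _2 or _b are one class to them, and where a whole thing is asked for, a point or a joint stands for the part that bears it (a point fixed in the world has none). Each returns a list of dicts, best first, with "confidence" (0 to 1); they miss things now and then, are a little off and sometimes report something else, mostly with a low value. They report only what shows in the picture. A call takes as long as a camera call. They do not tell look-alikes from the thing itself.
- r.find_in(camera, name): "point" ([row, column] in pixels, amid what is visible of it).
- r.mark_of(camera, name): "point" ([row, column] in pixels: a listed point, or the origin of a listed thing).
The state is a dict: "time": time; "joint_positions": joint angles; "joint_vel": joint speeds; "joint_torque": joint torques, N m; "ee_pos": TCP position; "eef_rot": TCP orientation; "ft_force": force on the tool from outside, world axes, zero at the start; "torque": the same for the moment, N m; "width": finger opening in m.
Only numpy, scipy, OpenCV 4.12 (cv2) and the standard library are available. Lean on these libraries where they do the work, as an engineer would, in place of code of your own. Each camera call takes 0.05 s, during which the arm holds its last target.

## Working session

There is one attempt and no reset: what is moved stays moved. The work goes in short steps, Python scripts to look and compute and a shell command to move; the robot and the scene stay as the last step left them, time stands still between calls to the robot, and variables do not carry over. Pictures are saved under pics/ and viewed, and the job is handed in when it is done.

```bash
ls; mkdir -p pics
python3 - <<'E'
from bench import r
import cv2
s=r.read_state(); print(s)
for c in ("scene","top"):
    im=r.camera(c); cv2.imwrite(f"pics/{c}0.png",im[:,:,::-1]); print(c,r.camera_info(c))
    for n in ("stopper","stand","neck_rim","pump_rod","pointer_tip","mark_tip","rig","tin","bushing","screwdriver","pliers","stopper_flange"):
        try: print(n,[(([round(float(v)) for v in d["point"]]),round(float(d["confidence"]),2)) for d in r.mark_of(c,n)][:4])
        except Exception as e: print(n,e)
print(r.read_state()["time"])
E
```

```text
pics
{'time': 0.0, 'joint_positions': array([-1.33059753,  0.33289412, -0.06469267,  1.46095792,  0.02161568,
        1.3499204 , -0.08851048]), 'joint_vel': array([-0.00088283,  0.00062961,  0.00035995, -0.00070538, -0.00066237,
       -0.00050666,  0.00073406]), 'joint_torque': array([-3.61923403e-04, -6.23270631e+01,  2.44940375e-02, -3.89876103e+01,
       -6.12939592e-02,  3.99392203e-02,  1.20114555e-04]), 'ee_pos': array([0.16228426, 0.60318403, 0.2467321 ]), 'eef_rot': array([ 0.09212044,  0.70104923, -0.09316687,  0.70097342]), 'ft_force': array([0.42632917, 0.71237009, 0.00225749]), 'torque': array([ 0.02994657, -0.0111359 , -0.02962346]), 'width': 0.08737576580879257}
scene {'fx': 573.7766792750762, 'fy': 573.7766792750762, 'cx': 323.51767337768575, 'cy': 240.8549438527714, 'rvec': array([ 0.77134316,  2.43048265, -1.2502293 ]), 'tvec': array([ 0.49397544, -0.06404407,  1.40341686])}
stopper [([221, 276], 0.8), ([216, 350], 0.64), ([230, 312], 0.54)]
stand [([231, 307], 0.96), ([332, 386], 0.57)]
neck_rim [([259, 342], 0.77)]
pump_rod [([231, 311], 0.5)]
pointer_tip [([341
[... 313 characters left out ...]
.469723045953, 'fy': 555.469723045953, 'cx': 323.73237528023105, 'cy': 242.72047196756608, 'rvec': array([ 2.18219146, -2.11384314,  0.19421813]), 'tvec': array([-0.07347466,  0.60283798,  1.08319981])}
stopper [([358, 409], 0.69), ([295, 452], 0.53), ([310, 411], 0.51)]
stand [([310, 407], 0.6)]
neck_rim [([244, 279], 0.84)]
pump_rod [([270, 197], 0.68)]
pointer_tip [([286, 177], 0.62)]
mark_tip [([308, 409], 0.57), ([285, 168], 0.53)]
rig [([271, 240], 0.62)]
tin [([238, 429], 0.95), ([242, 280], 0.64)]
bushing [([179, 410], 0.68)]
screwdriver [([164, 302], 0.97), ([239, 430], 0.72)]
pliers [([308, 486], 0.89)]
stopper_flange [([295, 446], 0.75), ([309, 409], 0.63), ([360, 409], 0.62)]
1.3
```

View pics/scene0.png

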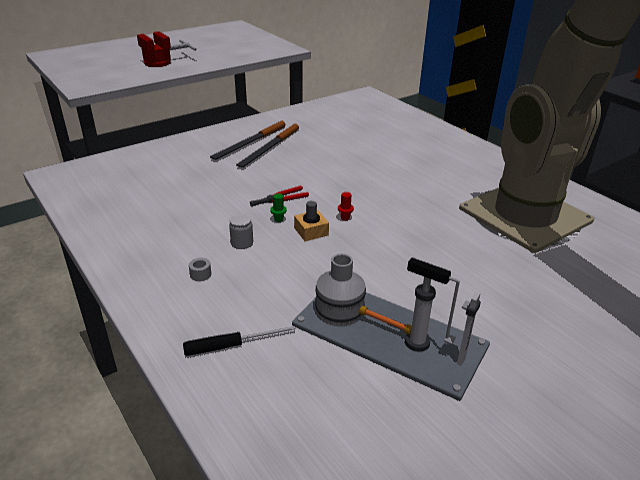

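View pics/top0.png

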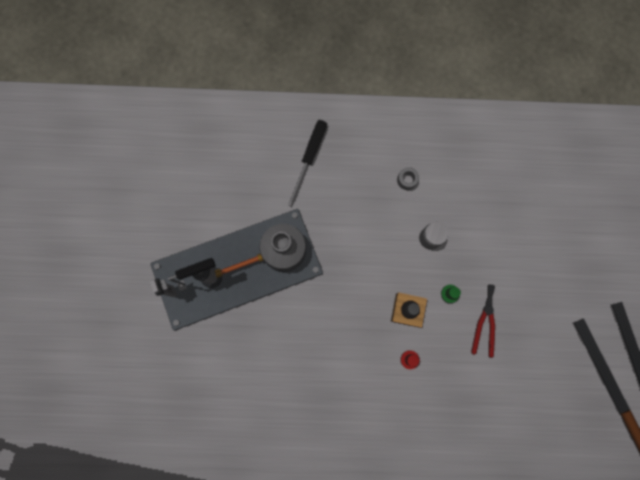

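The scene picture shows three stopper-like items:
- Green, at about (row 208, col 278) scene / (294, 452) top, standing on the bench.
- Red, at (206, 346) / (360, 410), also on the bench.
- Grey grip with black flange, at (212, 311) / (310, 411), in the wooden stand.

The one in the stand fits the description. I'll confirm it with an enlarged crop and triangulate.

```bash
cat > h.py <<'E'
import numpy as np, cv2
from bench import r
from scipy.optimize import least_squares
C={}
for c in ("scene","top"):
    i=r.camera_info(c); K=np.array([[i["fx"],0,i["cx"]],[0,i["fy"],i["cy"]],[0,0,1]])
    C[c]=(K,np.array(i["rvec"],float),np.array(i["tvec"],float))
def proj(c,P):
    K,rv,t=C[c]; p=cv2.projectPoints(np.atleast_2d(np.asarray(P,float)),rv,t,K,None)[0].reshape(-1,2); return p[:,::-1]  # row,col
def atz(c,rc,z):
    K,rv,t=C[c]; R=cv2.Rodrigues(rv)[0]; d=R.T@np.linalg.inv(K)@np.array([rc[1],rc[0],1.]); o=-R.T@t
    return o+d*(z-o[2])/d[2]
def tri(a,b):
    Ps=[C[c][0]@np.c_[cv2.Rodrigues(C[c][1])[0],C[c][2]] for c in ("scene","top")]
    X=cv2.triangulatePoints(*Ps,np.array(a[::-1],float).reshape(2,1),np.array(b[::-1],float).reshape(2,1)).ravel(); return X[:3]/X[3]
E
python3 - <<'E'
from h import *
s=cv2.imread("pics/scene0.png"); t=cv2.imread("pics/top0.png")
a=cv2.resize(s[190:250,260:360],(800,480),interpolation=cv2.INTER_CUBIC)
cv2.imwrite("pics/c1.png",a)
cv2.imwrite("pics/c2.png",cv2.resize(s[240:400,280:500],(800,582),interpolation=cv2.INTER_CUBIC))
cv2.imwrite("pics/c3.png",cv2.resize(t[200:340,140:330],(800,590),interpolation=cv2.INTER_CUBIC))
cv2.imwrite("pics/c4.png",cv2.resize(t[270:380,380:500],(640,586),interpolation=cv2.INTER_CUBIC))
print(tri([259,342],[244,279]), tri([341,454],[286,177]), tri([304,462],[285,168]))
print("stand",atz("scene",[231,307],0),atz("top",[310,407],0))
E
```

```text
[0.58897613 0.02904737 0.13172231] [0.50742659 0.23527734 0.05241223] [0.50307813 0.2327438  0.13148051]
stand [ 0.48255931 -0.24088638  0.        ] [ 0.47599018 -0.23376551  0.        ]
```

View pics/c1.png

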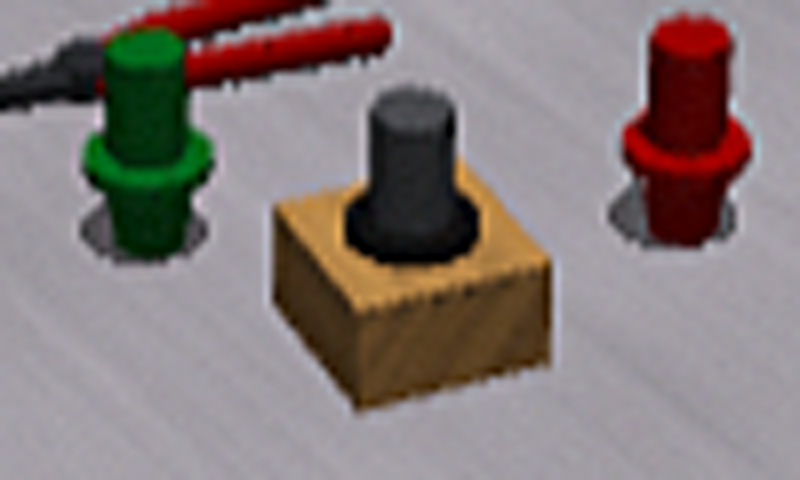

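View pics/c2.png

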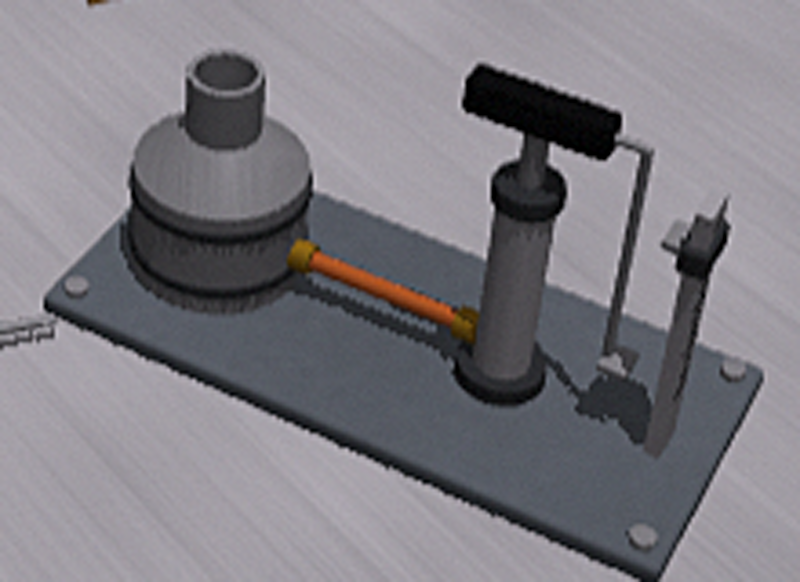

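View pics/c3.png

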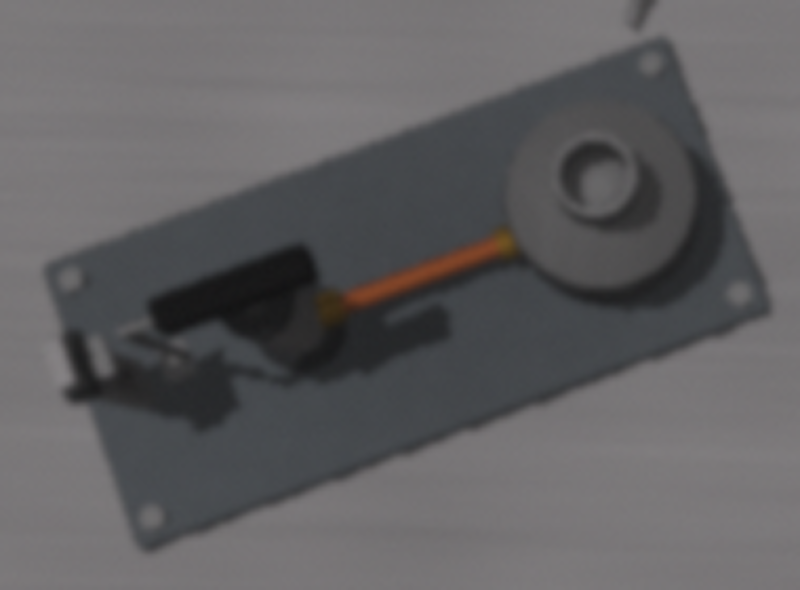

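View pics/c4.png

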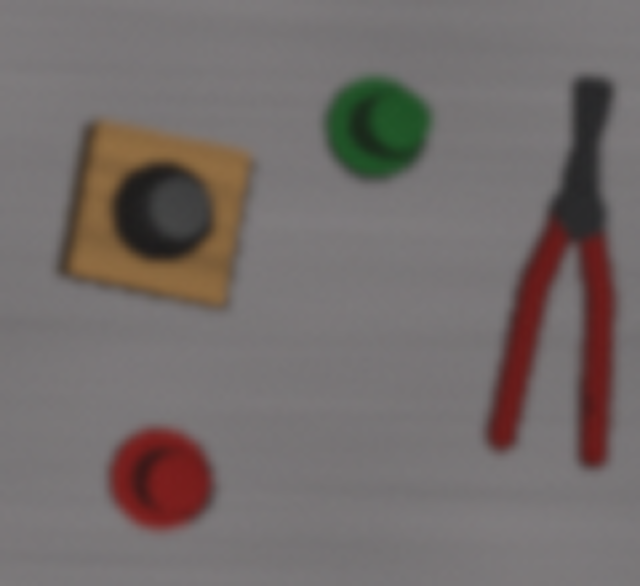

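The crop confirms that the grey grip with the black flange, hanging in the pale wood block, is the stopper. The green and red ones stand on the bench. Next I fit the rig and stand poses from these features.

Run:
```python
from h import *
S=lambda x,y:(240+y/3.636,280+x/3.636); T=lambda x,y:(200+y/4.2105,140+x/4.2105)
obs=[("top",(-75,170,12),T(46,268)),("top",(75,170,12),T(143,550)),("top",(75,-160,12),T(770,312)),("top",(-75,-160,12),T(668,38)),
("top",(0,-100,132),T(597,176)),("scene",(0,-100,132),S(226,74)),("top",(0,60,185),T(233,282)),
("scene",(0,60,175),S(542,112)),("scene",(0,122.5,50),S(622,365)),
]
def pts(p,L):
    c,s=np.cos(p[2]),np.sin(p[2]); L=np.asarray(L)/1000.
    return np.c_[p[0]+c*L[:,0]-s*L[:,1],p[1]+s*L[:,0]+c*L[:,1],L[:,2]]
# 4-corner ambiguity: plate +x side
best=None
for swap in (1,-1):
  def res(p):
    e=[]
    for c,l,m in obs:
        l=(l[0]*swap,)+l[1:]
        e.append(proj(c,pts(p,[l]))[0]-m)
    return np.array(e).ravel()
  q=least_squares(res,[0.55,0.12,0.4],loss="soft_l1"); print(swap,q.cost,q.x); print(res(q.x).reshape(-1,2).round(1).tolist())
  if best is None or q.cost<best[0]: best=(q.cost,q.x)
p=best[1]; np.save("rig.npy",p)
print("neck",pts(p,[(0,-100,132)]),"rod",pts(p,[(0,60,175)]),"yaw deg",np.degrees(p[2]))
print("tri neck",tri(S(226,74),T(597,176)), "tri bar", tri(S(542,112),T(233,282)))
# marker height
for n,(a,b) in {"marktip":(S(668,240),T(108,345))}.items(): print(n,tri(a,b))
for h in range(90,150,5): print(h,[proj("scene",pts(p,[(0,126,h)]))[0].round(1)],end=" ")
print("S mark tip obs",S(668,240), "net 304,462")
# stopper: grip top centre and flange
S1=lambda x,y:(190+y/8,260+x/8); T1=lambda x,y:(270+y/5.333,380+x/5.333)
print("grip top",tri(S1(413,108),T1(183,209)), atz("scene",S1(413,108),0.077),atz("top",T1(183,209),0.077))
print("flange",atz("scene",S1(411,222),0.0385),atz("top",T1(163,210),0.041))
print("stand corners top",[atz("top",T1(*q),0.035)[:2].round(4).tolist() for q in ((97,122),(252,155),(228,305),(68,272))])
print("red",atz("top",T1(160,478),0.028),"green",atz("top",T1(373,128),0.028))
```

```text
1 354.95448552802804 [0.55393845 0.11871604 0.36841832]
[[65.0, 20.6], [-70.8, -23.6], [-65.1, -22.3], [66.5, 25.3], [0.3, 0.5], [-2.0, 0.1], [-0.2, -0.4], [0.0, -1.5], [1.4, 1.0]]
-1 5.565590541717597 [0.55283085 0.11875458 0.39390329]
[[-1.1, -0.9], [0.3, -0.9], [-0.2, 1.3], [-0.9, 0.3], [-0.3, -0.0], [-1.5, -0.2], [1.2, -0.2], [-0.7, -0.6], [0.1, 2.2]]
neck [[0.59121042 0.02641277 0.132     ]] rod [[0.52980311 0.17415966 0.175     ]] yaw deg 22.5689963172171
tri neck [0.59100786 0.02663468 0.1286798 ] tri bar [0.53217658 0.17646468 0.17625576]
marktip [0.50743395 0.23813482 0.13335045]
90 [array([324. , 458.9])] 95 [array([321.8, 459.4])] 100 [array([319.5, 459.9])] 105 [array([317.3, 460.3])] 110 [array([315. , 460.8])] 115 [array([312.7, 461.3])] 120 [array([310.4, 461.8])] 125 [array([308.1, 462.3])] 130 [array([305.8, 462.8])] 135 [array([303.5, 463.3])] 140 [array([301.1, 463.8])] 145 [array([298.8, 464.3])] S mark tip obs (306.006600660066, 463.7183718371837) net 304,462
grip top [ 0.47458512 -0.23514634  0.07459521] [ 0.47671032 -0.231743    0.077     ] [ 0.47465908 -0.2348617   0.077     ]
flange [ 0.47627015 -0.23278914  0.0385    ] [ 0.47568005 -0.23392772  0.041     ]
stand corners top [[0.5086, -0.2095], [0.4979, -0.269], [0.4409, -0.2599], [0.4514, -0.1989]]
red [ 0.37555209 -0.23562722  0.028     ] green [ 0.51020501 -0.31736347  0.028     ]
```

Run:
```python
from h import *
from scipy.spatial.transform import Rotation as R
s=r.read_state(); A=R.from_quat(s["eef_rot"]); print(A.as_matrix().round(3))
yaw=np.load("rig.npy")[2]; c,sn=np.cos(yaw),np.sin(yaw)
for k in (1,-1):
    y=k*np.array([c,sn,0]); x=np.array([0,0,-1.]); D=R.from_matrix(np.c_[x,y,np.cross(x,y)])
    print(k,(D*A.inv()).as_rotvec(degrees=True).round(2))
```

```text
[[ 0.     0.26   0.966]
 [ 0.     0.966 -0.26 ]
 [-1.     0.     0.   ]]
1 [-1.000e-02  1.000e-02 -5.237e+01]
-1 [-1.0000e-02 -1.0000e-02  1.2763e+02]
```

```bash
python3 -m pendant '[{"translation":[1.5,-2.5,1.0],"angular":[0,0,-5.2],"hand":1},{"translation":[1.8,-2.9,1.0],"angular":[0,0,-5.2],"hand":1},{"translation":[1.8,-2.9,1.0],"angular":[0,0,-5.2],"hand":1},{"translation":[1.8,-2.9,1.0],"angular":[0,0,-5.2],"hand":1},{"translation":[1.8,-2.9,1.0],"angular":[0,0,-5.2],"hand":1},{"translation":[1.8,-2.9,0],"angular":[0,0,-5.2],"hand":1},{"translation":[1.8,-2.9,0],"angular":[0,0,-5.2],"hand":1},{"translation":[1.8,-2.9,0],"angular":[0,0,-5.2],"hand":1},{"translation":[1.8,-2.9,0],"angular":[0,0,-5.2],"hand":1},{"translation":[1.8,-2.9,0],"angular":[0,0,-5.57],"hand":1},{"translation":[1.8,-2.9,0],"angular":[0,0,0],"hand":1},{"translation":[1.8,-2.9,0],"angular":[0,0,0],"hand":1},{"translation":[1.8,-2.9,0],"angular":[0,0,0],"hand":1},{"translation":[1.8,-2.9,0],"angular":[0,0,0],"hand":1}]' 30
```

```text
time: 2.7
ee_pos: [0.4119, 0.2002, 0.2978]
eef_rot: [0.393, 0.588, -0.392, 0.588]
ft_force: [1.2, -0.1, -0.3]
width: 0.0869
```

```bash
python3 -m pendant '[{"translation":[0.4,-3.0,0],"angular":[0,0,0],"hand":1},{"translation":[0.4,-3.0,0],"angular":[0,0,0],"hand":1},{"translation":[0.4,-3.0,0],"angular":[0,0,0],"hand":1},{"translation":[0.4,-3.0,0],"angular":[0,0,0],"hand":1},{"translation":[0.4,-3.0,0],"angular":[0,0,0],"hand":1},{"translation":[0.4,-3.0,0],"angular":[0,0,0],"hand":1},{"translation":[0.4,-3.0,0],"angular":[0,0,0],"hand":1},{"translation":[0.4,-3.0,0],"angular":[0,0,0],"hand":1},{"translation":[0.4,-3.0,-1],"angular":[0,0,0],"hand":1},{"translation":[0.4,-3.0,-1.5],"angular":[0,0,0],"hand":1},{"translation":[0.4,-3.0,-2],"angular":[0,0,0],"hand":1},{"translation":[0.4,-3.0,-2],"angular":[0,0,0],"hand":1},{"translation":[0.4,-3.0,-2],"angular":[0,0,0],"hand":1},{"translation":[0.4,-2.5,-2],"angular":[0,0,0],"hand":1},{"translation":[0.5,-1.9,-2],"angular":[0,0,0],"hand":1},{"translation":[0,0,-2],"angular":[0,0,0],"hand":1},{"translation":[0,0,-1.5],"angular":[0,0,0],"hand":1},{"translation":[0,0,0],"angular":[0,0,0],"hand":1},{"translation":[0,0,0],"angular":[0,0,0],"hand":1}]'
python3 - <<'E'
from h import *
s=r.read_state(); print(s["ee_pos"],s["ft_force"])
for c in ("scene","top"):
    im=r.camera(c); cv2.imwrite(f"pics/{c}1.png",im[:,:,::-1])
a=cv2.imread("pics/scene1.png")[150:270,230:390]; b=cv2.imread("pics/top1.png")[250:370,330:490]
cv2.imwrite("pics/g1.png",np.vstack([cv2.resize(a,(400,300),interpolation=2),cv2.resize(b,(400,300),interpolation=2)]))
E
```

```text
time: 4.6
ee_pos: [0.4726, -0.2321, 0.1381]
eef_rot: [0.392, 0.588, -0.392, 0.588]
ft_force: [-0.4, -0.2, -0.3]
width: 0.0869
[ 0.47258111 -0.23209632  0.13806957] [-0.44816119 -0.19784539 -0.32001878]
```

View pics/g1.png

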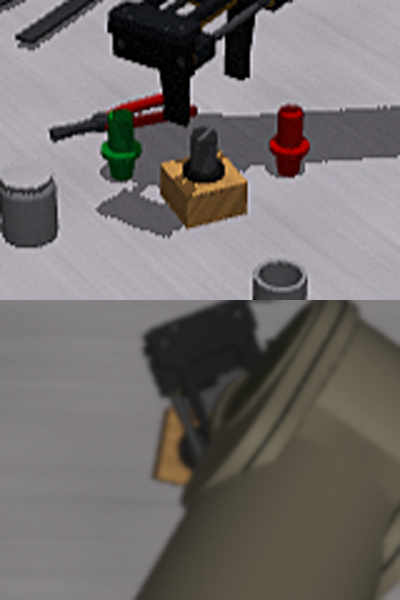

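The fingers straddle the grey stopper in the stand, with green to the left and red to the right, both clear. I descend with a small correction and close.

```bash
python3 -m pendant '[{"translation":[0.25,-0.15,-1],"angular":[0,0,0],"hand":1},{"translation":[0,0,-1.5],"angular":[0,0,0],"hand":1},{"translation":[0,0,-1.5],"angular":[0,0,0],"hand":1},{"translation":[0,0,-1.5],"angular":[0,0,0],"hand":1},{"translation":[0,0,-1.2],"angular":[0,0,0],"hand":1},{"translation":[0,0,0],"angular":[0,0,0],"hand":1},{"translation":[0,0,0],"angular":[0,0,0],"hand":-1},{"translation":[0,0,0],"angular":[0,0,0],"hand":-1},{"translation":[0,0,0],"angular":[0,0,0],"hand":-1},{"translation":[0,0,0],"angular":[0,0,0],"hand":-1},{"translation":[0,0,0],"angular":[0,0,0],"hand":-1},{"translation":[0,0,0],"angular":[0,0,0],"hand":-1},{"translation":[0,0,0],"angular":[0,0,0],"hand":-1},{"translation":[0,0,0],"angular":[0,0,0],"hand":-1}]' 25
```

```text
time: 6.1
ee_pos: [0.4748, -0.2339, 0.0706]
eef_rot: [0.393, 0.588, -0.392, 0.588]
ft_force: [0.3, -0.0, 0.3]
width: 0.031
```

```bash
python3 -m pendant '[{"translation":[0,0,0],"angular":[0,0,0],"hand":-1},{"translation":[0,0,0],"angular":[0,0,0],"hand":-1},{"translation":[0,0,0],"angular":[0,0,0],"hand":-1},{"translation":[0,0,0],"angular":[0,0,0],"hand":-1}]'
```

```text
time: 6.5
ee_pos: [0.4748, -0.2339, 0.0706]
eef_rot: [0.393, 0.588, -0.392, 0.588]
ft_force: [0.9, 0.1, 0.5]
width: 0.0233
```

```bash
python3 -m pendant '[{"translation":[0,0,1],"angular":[0,0,0],"hand":-1},{"translation":[0,0,2],"angular":[0,0,0],"hand":-1},{"translation":[0,0,3],"angular":[0,0,0],"hand":-1},{"translation":[0,0,3],"angular":[0,0,0],"hand":-1},{"translation":[0,0,3],"angular":[0,0,0],"hand":-1},{"translation":[0.64,1,2],"angular":[0,0,0],"hand":-1},{"translation":[1.0,2,1],"angular":[0,0,0],"hand":-1},{"translation":[1,2.5,0],"angular":[0,0,0],"hand":-1},{"translation":[1,2.5,0],"angular":[0,0,0],"hand":-1},{"translation":[1,2.5,0],"angular":[0,0,0],"hand":-1},{"translation":[1,2.5,0],"angular":[0,0,0],"hand":-1},{"translation":[1,2.5,0],"angular":[0,0,0],"hand":-1},{"translation":[1,2.5,0],"angular":[0,0,0],"hand":-1},{"translation":[1,2.5,0],"angular":[0,0,0],"hand":-1},{"translation":[1,2.5,0],"angular":[0,0,0],"hand":-1},{"translation":[1,1.5,0],"angular":[0,0,0],"hand":-1},{"translation":[1,1.0,0],"angular":[0,0,0],"hand":-1},{"translation":[0,0.5,0],"angular":[0,0,0],"hand":-1},{"translation":[0,0,0],"angular":[0,0,0],"hand":-1},{"translation":[0,0,0],"angular":[0,0,0],"hand":-1}]'
python3 - <<'E'
from h import *
s=r.read_state(); print(s["ee_pos"],s["ft_force"],s["width"])
for c in ("scene","top"):
    im=r.camera(c); cv2.imwrite(f"pics/{c}2.png",im[:,:,::-1])
a=cv2.imread("pics/scene2.png")[190:310,270:430]; b=cv2.imread("pics/top2.png")[170:290,200:360]
cv2.imwrite("pics/g2.png",np.hstack([cv2.resize(a,(800,600),interpolation=2)]))
cv2.imwrite("pics/g3.png",np.hstack([cv2.resize(b,(400,300),interpolation=2)]))
E
```

```text
time: 8.5
ee_pos: [0.5909, 0.0247, 0.2207]
eef_rot: [0.393, 0.588, -0.393, 0.588]
ft_force: [-0.4, -0.9, -1.2]
width: 0.0233
[0.59094839 0.02466569 0.22067792] [-0.39141752 -0.88900344 -1.20160467] 0.023330608960886817
```

View pics/g2.png

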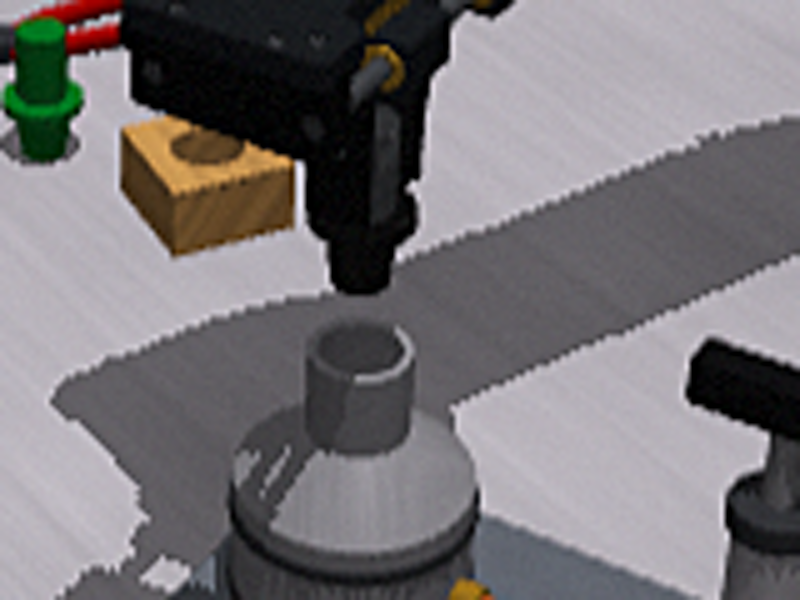

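View pics/g3.png

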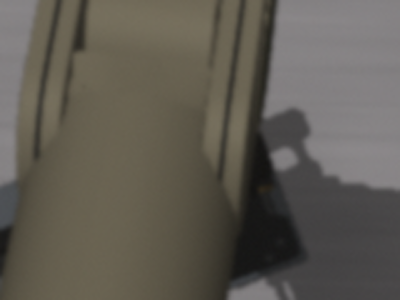

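The scene view shows the stopper upright in the jaws just above the neck, with the empty stand behind it. The plug's lower end is at about crop (360, 285) and the rim's centre at (360, 349). The top camera is blocked by the arm.

Run:
```python
from h import *
S=lambda x,y:(190+y/5,270+x/5)
rim=atz("scene",S(360,349),0.132)
for bx,by in ((361,283),(361,279)): 
    b=atz("scene",S(bx,by),0.160); print(b,rim,b-rim)
# predicted edges at hypothesised stopper position
def ring(x,y,z,d): 
    a=np.linspace(0,2*np.pi,60); P=np.c_[x+d/2*np.cos(a),y+d/2*np.sin(a),0*a+z]; q=proj("scene",P); q=(q-[190,270])*5; return [q[:,1].min(),q[:,1].max(),q[:,0].min(),q[:,0].max()]
p=s=r.read_state()["ee_pos"]
print("plug end pred @tcp",np.round(ring(p[0],p[1],.160,.021)),"obs x 331..391, ymax 293")
print("flange pred",np.round(ring(p[0],p[1],.1855,.038)),"obs 304/?..416")
for q in ((.5912,.0264),(.589,.029),(.5895,.0265)): print("rim pred",q,np.round(ring(*q,.132,.039)),"obs x304..415, y 317..387?")
for c in ("scene",): print([( [round(float(v),1) for v in d["point"]],round(d["confidence"],2)) for n in ("neck_rim","stopper_flange","stopper") for d in r.mark_of(c,n)])
```

```text
[0.5927899  0.02729731 0.16      ] [0.59292918 0.02870715 0.132     ] [-0.00013928 -0.00140984  0.028     ]
[0.59133184 0.02538681 0.16      ] [0.59292918 0.02870715 0.132     ] [-0.00159734 -0.00332034  0.028     ]
plug end pred @tcp [331. 391. 261. 296.] obs x 331..391, ymax 293
flange pred [309. 419. 187. 250.] obs 304/?..416
rim pred (0.5912, 0.0264) [305. 415. 312. 378.] obs x304..415, y 317..387?
rim pred (0.589, 0.029) [314. 424. 313. 379.] obs x304..415, y 317..387?
rim pred (0.5895, 0.0265) [309. 419. 310. 376.] obs x304..415, y 317..387?
[([257.7, 341.0], 0.85), ([212.2, 277.5], 0.84), ([232.1, 343.0], 0.74), ([243.4, 342.5], 0.71), ([219.3, 276.6], 0.54), ([273.9, 199.8], 0.3)]
```

Run:
```python
from h import *
s=cv2.imread("pics/scene0.png")[248:276,324:360]; t=cv2.imread("pics/top0.png")[226:260,262:302]
a=cv2.resize(s,None,fx=16,fy=16,interpolation=2);b=cv2.resize(t,None,fx=12,fy=12,interpolation=2)
b=cv2.convertScaleAbs(b,alpha=1.6)
def ring(c,x,y,z,d,o,f):
    aa=np.linspace(0,2*np.pi,80); P=np.c_[x+d/2*np.cos(aa),y+d/2*np.sin(aa),0*aa+z]; q=(proj(c,P)-o+.5)*f; return q[:,::-1].round().astype(np.int32).reshape(-1,1,2)
for q,col in (((.5912,.0264),(0,0,255)),((.5912,.029),(0,255,0))):
    for d in (.039,.031):
        cv2.polylines(a,[ring("scene",*q,.132,d,[248,324],16)],1,col,1)
        cv2.polylines(b,[ring("top",*q,.132,d,[226,262],12)],1,col,1)
cv2.imwrite("pics/ra.png",a);cv2.imwrite("pics/rb.png",b)
```

```text
(no output)
```

View pics/ra.png

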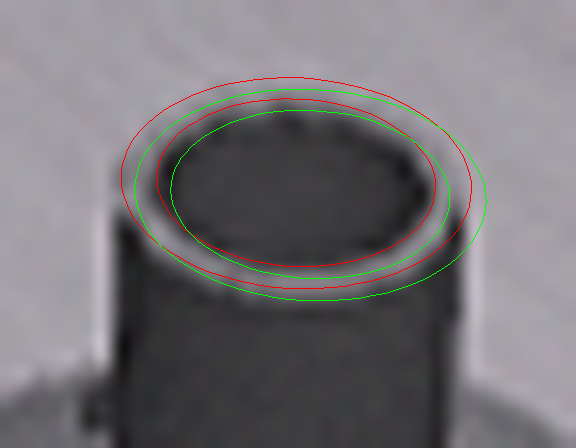

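View pics/rb.png

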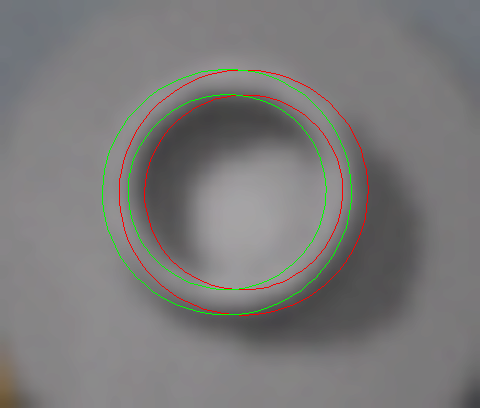

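Red overlay (0.5912, 0.0264) matches the rim within about 1 mm in both views. I take (0.5914, 0.0272) as the centre and insert slowly, watching the force.

```bash
python3 -m pendant '[{"translation":[0.05,0.25,0],"angular":[0,0,0],"hand":-1},{"translation":[0,0,-1],"angular":[0,0,0],"hand":-1},{"translation":[0,0,-1],"angular":[0,0,0],"hand":-1},{"translation":[0,0,-0.8],"angular":[0,0,0],"hand":-1},{"translation":[0,0,-0.5],"angular":[0,0,0],"hand":-1},{"translation":[0,0,-0.5],"angular":[0,0,0],"hand":-1},{"translation":[0,0,-0.5],"angular":[0,0,0],"hand":-1},{"translation":[0,0,0],"angular":[0,0,0],"hand":-1},{"translation":[0,0,0],"angular":[0,0,0],"hand":-1}]'
```

```text
time: 9.65
ee_pos: [0.5918, 0.0285, 0.1777]
eef_rot: [0.393, 0.588, -0.392, 0.588]
ft_force: [-0.3, -0.4, -1.0]
width: 0.0232
```

```bash
python3 -m pendant '[{"translation":[0,-0.1,-0.2],"angular":[0,0,0],"hand":-1},{"translation":[0,0,-0.2],"angular":[0,0,0],"hand":-1},{"translation":[0,0,-0.2],"angular":[0,0,0],"hand":-1},{"translation":[0,0,-0.2],"angular":[0,0,0],"hand":-1},{"translation":[0,0,-0.1],"angular":[0,0,0],"hand":-1},{"translation":[0,0,0],"angular":[0,0,0],"hand":-1},{"translation":[0,0,0],"angular":[0,0,0],"hand":-1}]'
python3 - <<'E'
from h import *
s=r.read_state(); print(s["ee_pos"],s["ft_force"],s["torque"])
im=r.camera("scene"); cv2.imwrite("pics/scene3.png",im[:,:,::-1])
cv2.imwrite("pics/g4.png",cv2.resize(cv2.imread("pics/scene3.png")[210:290,300:390],(720,640),interpolation=2)[:600])
E
```

```text
time: 10.35
ee_pos: [0.5918, 0.0276, 0.1686]
eef_rot: [0.393, 0.588, -0.392, 0.588]
ft_force: [0.5, 0.5, -0.8]
width: 0.0233
[0.59177571 0.02755906 0.16860636] [ 0.49383277  0.47231732 -0.78916313] [-0.07456811  0.03759786  0.00840869]
```

View pics/g4.png

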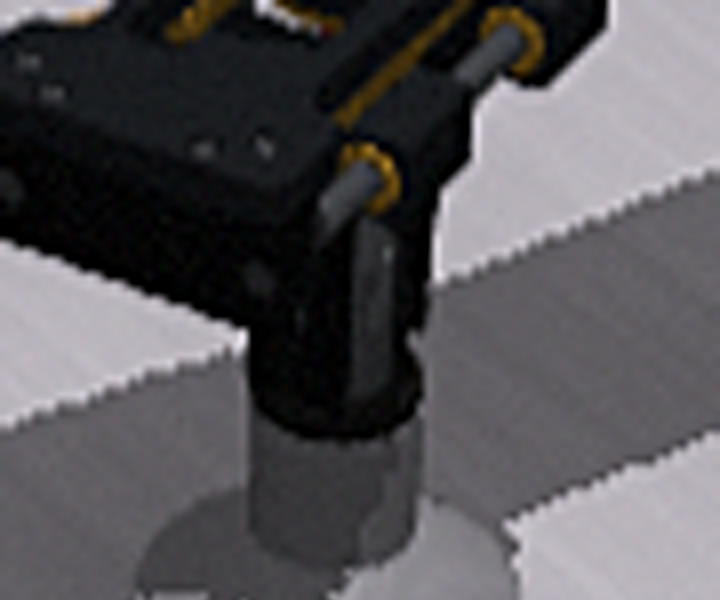

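The flange sits almost on the rim and is centred, with no contact force yet. I press the last millimetres.

```bash
python3 -m pendant '[{"translation":[0,0,-0.1],"angular":[0,0,0],"hand":-1},{"translation":[0,0,-0.05],"angular":[0,0,0],"hand":-1},{"translation":[0,0,0],"angular":[0,0,0],"hand":-1},{"translation":[0,0,0],"angular":[0,0,0],"hand":-1}]'
```

```text
time: 10.8
ee_pos: [0.5919, 0.0276, 0.1676]
eef_rot: [0.393, 0.588, -0.392, 0.588]
ft_force: [-1.4, -0.2, 5.8]
width: 0.0232
```

Contact (5.8 N) came at exactly the expected height (TCP 0.1676). I release and rise straight.

```bash
python3 -m pendant '[{"translation":[0,0,0],"angular":[0,0,0],"hand":0.3},{"translation":[0,0,0],"angular":[0,0,0],"hand":0.3},{"translation":[0,0,0],"angular":[0,0,0],"hand":0.3},{"translation":[0,0,0],"angular":[0,0,0],"hand":0.3},{"translation":[0,0,0],"angular":[0,0,0],"hand":0.3},{"translation":[0,0,0],"angular":[0,0,0],"hand":0.3},{"translation":[0,0,0],"angular":[0,0,0],"hand":0.3},{"translation":[0,0,1],"angular":[0,0,0],"hand":0.3},{"translation":[0,0,2],"angular":[0,0,0],"hand":0.3},{"translation":[0,0,3],"angular":[0,0,0],"hand":0.3},{"translation":[0,0,3],"angular":[0,0,0],"hand":0.3},{"translation":[0,0,1],"angular":[0,0,0],"hand":0.3},{"translation":[0,0,0],"angular":[0,0,0],"hand":0.3}]'
python3 - <<'E'
from h import *
s=r.read_state(); print(s["ee_pos"],s["ft_force"],s["torque"])
im=r.camera("scene"); cv2.imwrite("pics/scene4.png",im[:,:,::-1])
cv2.imwrite("pics/g5.png",cv2.resize(cv2.imread("pics/scene4.png")[200:350,290:490],(800,600),interpolation=2)[:600])
E
```

```text
time: 12.1
ee_pos: [0.5925, 0.0275, 0.2688]
eef_rot: [0.393, 0.587, -0.392, 0.589]
ft_force: [-0.0, -0.3, -1.4]
width: 0.0564
[0.59245583 0.02745095 0.26881173] [-0.01825533 -0.30388048 -1.3982456 ] [-0.06441447  0.04283265  0.0315021 ]
```

View pics/g5.png

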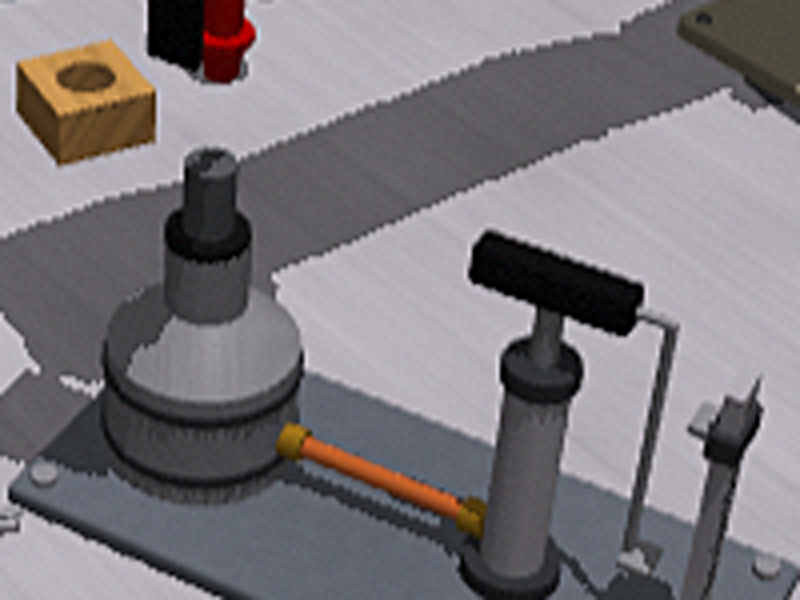

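The stopper stands upright in the neck, its flange flush on the rim (crop (207, 238)), and the hand is clear of it. Next is the cross-bar.

```bash
python3 -m pendant '[{"translation":[-0.5,1.2,0],"angular":[0,0,0],"hand":0.3},{"translation":[-1,2.4,0],"angular":[0,0,0],"hand":0.3},{"translation":[-1,2.4,0],"angular":[0,0,0],"hand":0.3},{"translation":[-1,2.4,0],"angular":[0,0,0],"hand":0.3},{"translation":[-1,2.4,0],"angular":[0,0,0],"hand":0.3},{"translation":[-1,2.4,0],"angular":[0,0,0],"hand":0.3},{"translation":[-0.7,1.57,0],"angular":[0,0,0],"hand":0.3},{"translation":[0,0,-1],"angular":[0,0,0],"hand":0.3},{"translation":[0,0,-2],"angular":[0,0,0],"hand":0.3},{"translation":[0,0,0],"angular":[0,0,0],"hand":0.3},{"translation":[0,0,0],"angular":[0,0,0],"hand":0.3}]'
python3 - <<'E'
from h import *
s=r.read_state(); print(s["ee_pos"],s["ft_force"],s["width"])
im=r.camera("scene"); cv2.imwrite("pics/scene5.png",im[:,:,::-1])
cv2.imwrite("pics/g6.png",cv2.resize(cv2.imread("pics/scene5.png")[200:350,330:530],(800,600),interpolation=2)[:600])
E
```

```text
time: 13.25
ee_pos: [0.5294, 0.1747, 0.2365]
eef_rot: [0.392, 0.588, -0.393, 0.588]
ft_force: [0.4, 0.3, 0.6]
width: 0.0567
[0.52937122 0.17469436 0.23647166] [0.37458294 0.32667503 0.61224289] 0.05667455174455106
```

View pics/g6.png

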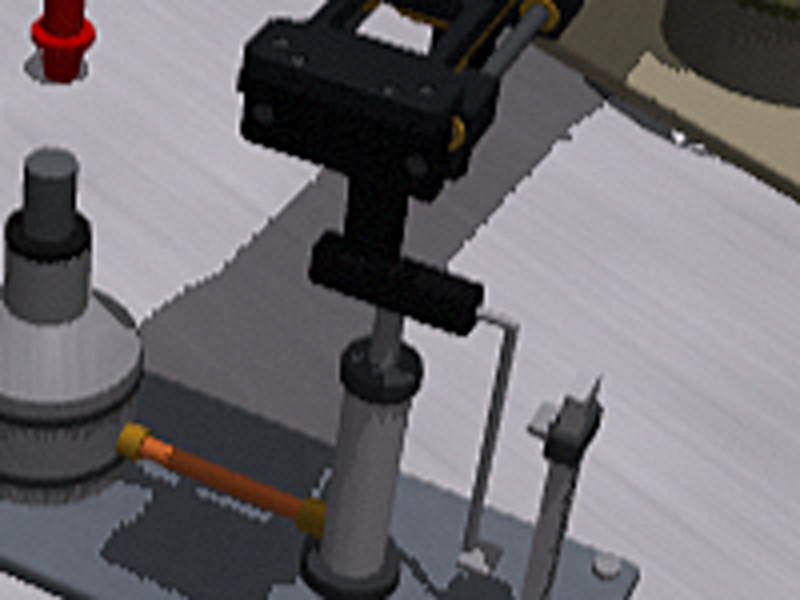

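The jaws straddle the bar's middle, aligned across it (near finger at crop (375, 235)). I descend and close.

```bash
python3 -m pendant '[{"translation":[0.1,0.05,-1],"angular":[0,0,0],"hand":0.3},{"translation":[0,0,-1.5],"angular":[0,0,0],"hand":0.3},{"translation":[0,0,-1.5],"angular":[0,0,0],"hand":0.3},{"translation":[0,0,-1],"angular":[0,0,0],"hand":0.3},{"translation":[0,0,-0.6],"angular":[0,0,0],"hand":0.3},{"translation":[0,0,0],"angular":[0,0,0],"hand":0.3},{"translation":[0,0,0],"angular":[0,0,0],"hand":-1},{"translation":[0,0,0],"angular":[0,0,0],"hand":-1},{"translation":[0,0,0],"angular":[0,0,0],"hand":-1},{"translation":[0,0,0],"angular":[0,0,0],"hand":-1},{"translation":[0,0,0],"angular":[0,0,0],"hand":-1},{"translation":[0,0,0],"angular":[0,0,0],"hand":-1},{"translation":[0,0,0],"angular":[0,0,0],"hand":-1},{"translation":[0,0,0],"angular":[0,0,0],"hand":-1},{"translation":[0,0,0],"angular":[0,0,0],"hand":-1}]' 25
```

```text
time: 14.8
ee_pos: [0.5298, 0.1754, 0.181]
eef_rot: [0.392, 0.589, -0.393, 0.588]
ft_force: [-7.0, -1.5, 4.8]
width: 0.0155
```

```bash
python3 -m pendant '[{"translation":[0,0,0],"angular":[0,0,0],"hand":-1},{"translation":[0,0,0],"angular":[0,0,0],"hand":-1},{"translation":[0,0,0],"angular":[0,0,0],"hand":-1},{"translation":[0,0,0],"angular":[0,0,0],"hand":-1}]' 60
```

```text
time: 15.2
ee_pos: [0.5298, 0.1754, 0.181]
eef_rot: [0.392, 0.589, -0.393, 0.588]
ft_force: [-6.3, -2.4, 5.5]
width: 0.0152
```

```bash
python3 -m pendant '[{"translation":[-0.05,-0.02,0.4],"angular":[0,0,0],"hand":-1},{"translation":[0,0,0.8],"angular":[0,0,0],"hand":-1},{"translation":[0,0,0.8],"angular":[0,0,0],"hand":-1},{"translation":[0,0,0.8],"angular":[0,0,0],"hand":-1},{"translation":[0,0,0.8],"angular":[0,0,0],"hand":-1},{"translation":[0,0,0.8],"angular":[0,0,0],"hand":-1},{"translation":[0,0,0.8],"angular":[0,0,0],"hand":-1},{"translation":[0,0,0.8],"angular":[0,0,0],"hand":-1},{"translation":[0,0,0.5],"angular":[0,0,0],"hand":-1},{"translation":[0,0,0.5],"angular":[0,0,0],"hand":-1},{"translation":[0,0,0],"angular":[0,0,0],"hand":-1},{"translation":[0,0,0],"angular":[0,0,0],"hand":-1}]'
python3 - <<'E'
from h import *
s=r.read_state(); print(s["ee_pos"],s["ft_force"],s["width"])
im=r.camera("scene"); cv2.imwrite("pics/scene6.png",im[:,:,::-1])
cv2.imwrite("pics/g7.png",cv2.resize(cv2.imread("pics/scene6.png")[280:355,420:520],(800,600),interpolation=2)[:600])
cv2.imwrite("pics/g8.png",cv2.resize(cv2.imread("pics/scene6.png")[200:350,330:530],(800,600),interpolation=2)[:600])
for n in ("pointer_tip","mark_tip","marker"): print(n,[([round(float(v),1) for v in d["point"]],round(d["confidence"],2)) for d in r.mark_of("scene",n)])
E
```

```text
time: 16.4
ee_pos: [0.5298, 0.1754, 0.2509]
eef_rot: [0.392, 0.588, -0.393, 0.588]
ft_force: [-5.4, -2.2, -12.9]
width: 0.0155
[0.5297502  0.1753749  0.25089658] [ -5.38348845  -2.1738527  -12.91593404] 0.015521804978995333
pointer_tip [([312.7, 464.4], 0.73)]
mark_tip [([304.5, 463.4], 0.49)]
marker [([304.4, 470.7], 0.5)]
```

View pics/g7.png

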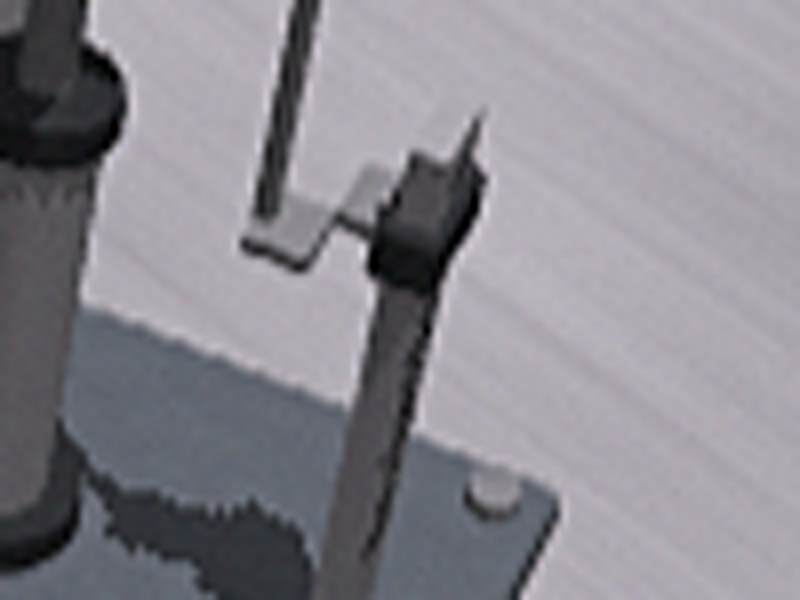

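View pics/g8.png

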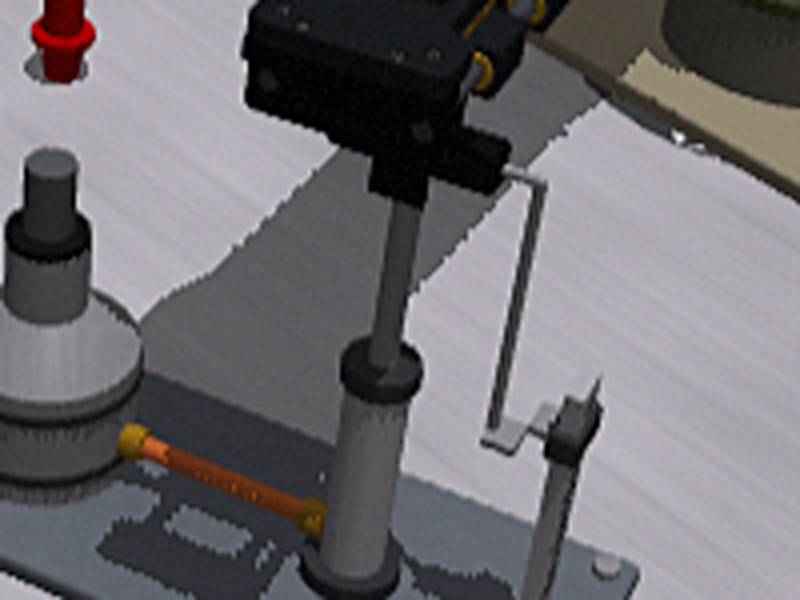

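```bash
cat > ov.py <<'E'
from h import *
import sys
def pts(p,L):
    c,s=np.cos(p[2]),np.sin(p[2]); L=np.asarray(L,float)/1000.
    return np.c_[p[0]+c*L[:,0]-s*L[:,1],p[1]+s*L[:,0]+c*L[:,1],L[:,2]]
p=np.load("rig.npy"); p[0]+=float(sys.argv[4]) ; p[1]+=float(sys.argv[5])
hp,hm=float(sys.argv[2]),float(sys.argv[3])
o=np.array([285,445]); f=16
im=cv2.resize(cv2.imread(sys.argv[1])[285:322,445:495],None,fx=f,fy=f,interpolation=2)
def poly(L,col): cv2.polylines(im,[((proj("scene",pts(p,L))-o+.5)*f)[:,::-1].round().astype(np.int32).reshape(-1,1,2)],1,col,1)
for z,col in ((2,(0,0,255)),(-2,(0,0,140))): poly([(-9,108.5,hp+z),(9,108.5,hp+z),(9,122.5,hp+z),(-9,122.5,hp+z)],col)
for z,col in ((2,(0,255,0)),(-2,(0,140,0))): poly([(-9,126,hm+z),(9,126,hm+z),(9,138,hm+z),(-9,138,hm+z)],col)
cv2.imwrite(sys.argv[6],im)
print(proj("scene",pts(p,[(0,122.5,hp),(0,126,hp),(0,126,hm)])))
E
python3 ov.py pics/scene6.png 120 131 0 0 pics/o1.png
```

```text
[[309.65826867 459.74981257]
 [310.44607712 461.79431764]
 [305.36105247 462.87843764]]
```

View pics/o1.png

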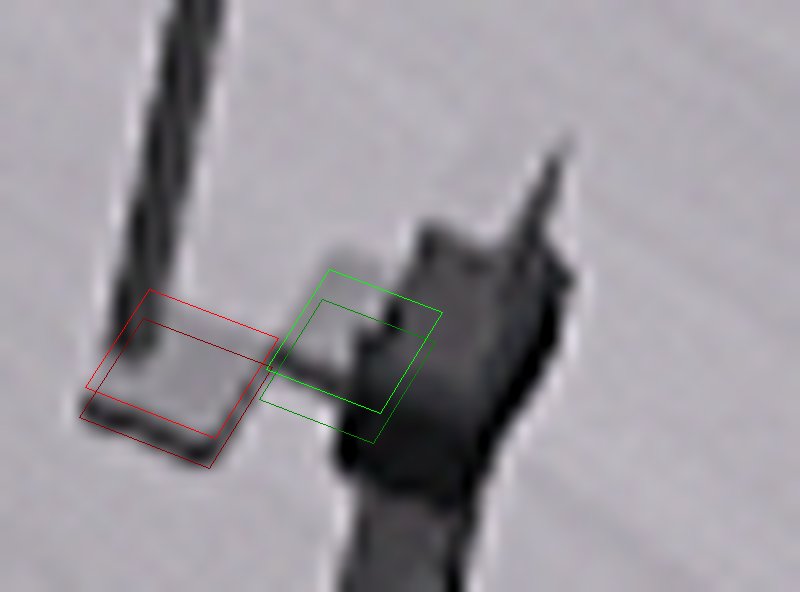

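Red (pointer at 120 mm) fits the pointer tongue. The marker tongue lies a little higher than the green guess of 131, so I try 134.

```bash
python3 ov.py pics/scene6.png 120 134 0 0 pics/o2.png
```

```text
[[309.65826867 459.74981257]
 [310.44607712 461.79431764]
 [303.96214891 463.17668189]]
```

View pics/o2.png

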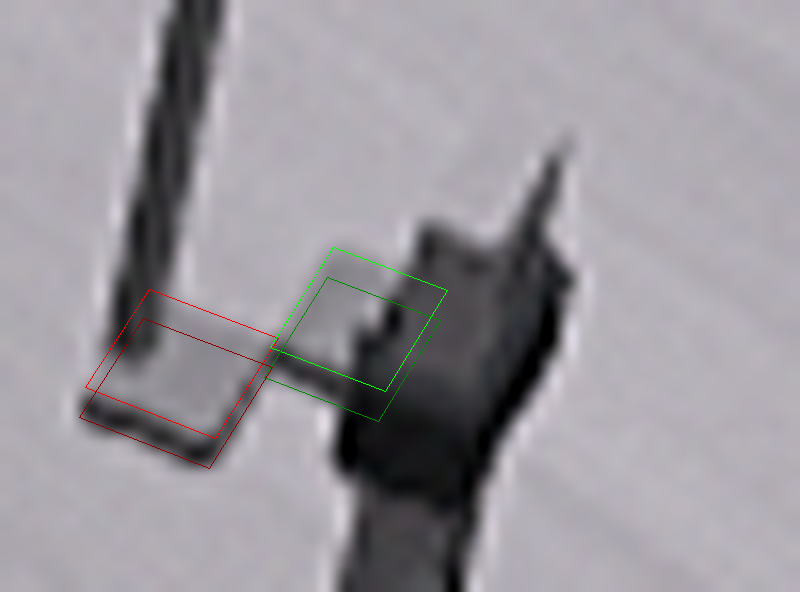

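At 134 mm the overlay fits the marker tongue, so I rise another 14 mm.

```bash
python3 -m pendant '[{"translation":[0,0,0.4],"angular":[0,0,0],"hand":-1},{"translation":[0,0,0.4],"angular":[0,0,0],"hand":-1},{"translation":[0,0,0.3],"angular":[0,0,0],"hand":-1},{"translation":[0,0,0.2],"angular":[0,0,0],"hand":-1},{"translation":[0,0,0.1],"angular":[0,0,0],"hand":-1},{"translation":[0,0,0],"angular":[0,0,0],"hand":-1},{"translation":[0,0,0],"angular":[0,0,0],"hand":-1},{"translation":[0,0,0],"angular":[0,0,0],"hand":-1},{"translation":[0,0,0],"angular":[0,0,0],"hand":-1},{"translation":[0,0,0],"angular":[0,0,0],"hand":-1},{"translation":[0,0,0],"angular":[0,0,0],"hand":-1},{"translation":[0,0,0],"angular":[0,0,0],"hand":-1}]'
python3 - <<'E'
from h import *
im=r.camera("scene"); cv2.imwrite("pics/scene7.png",im[:,:,::-1])
s=r.read_state(); print(s["time"],s["ee_pos"],s["ft_force"],s["width"])
cv2.imwrite("pics/g9.png",cv2.resize(cv2.imread("pics/scene7.png")[180:360,290:530],(800,600),interpolation=2)[:600])
E
python3 ov.py pics/scene7.png 134 134 0 0 pics/o3.png
```

```text
time: 17.8
ee_pos: [0.5298, 0.1754, 0.265]
eef_rot: [0.392, 0.588, -0.393, 0.588]
ft_force: [-4.4, -2.3, -14.7]
width: 0.0158
17.85 [0.52976566 0.1753638  0.26504031] [ -4.53207074  -1.85655121 -14.04057314] 0.015311617881379596
[[303.17772644 461.11221572]
 [303.96214891 463.17668189]
 [303.96214891 463.17668189]]
```

View pics/o3.png

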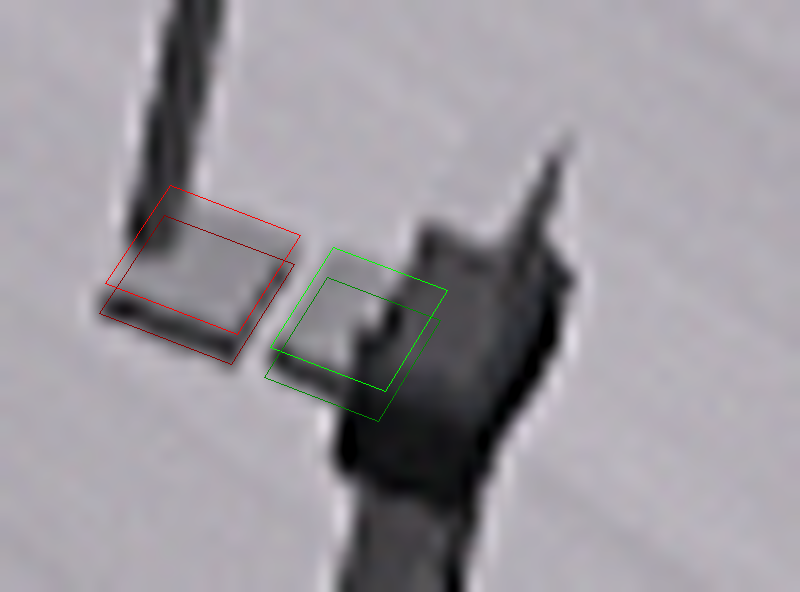

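View pics/g9.png

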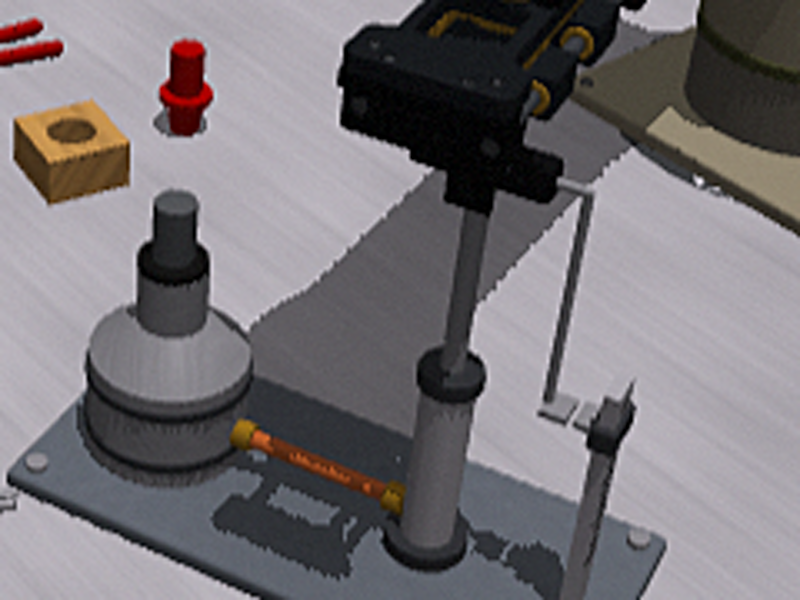

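The pointer and marker tongues now lie in one line: lower edges run through crop (232, 365) and about (270, 376), under 1 mm apart. The stopper is still seated, and the grip shows no slip. Handing in.

Run:
```python
from bench import r
print(r.close_job()); print(r.read_state()["time"])
```

```text
the job is handed in; nothing more can be done
None
the job is handed in; nothing more can be done
```

The stopper is home in the canister's neck and released. I then pulled the pump rod out 84 mm and handed the job in at about 17.9 s with it still held at 60 N grip.

- **Stopper:** when I set it in, contact (5.8 N) came at the expected height. The last picture shows it upright with its flange on the rim.
- **Pointer:** in the last picture the pointer and marker tongues line up to within about 1 mm, at about 134 mm height. I saw no slip in the grip.
- **Estimates that disagreed:** the networks' single-picture points suggested the marker was at 130–133 mm. I used 134 mm, which fitted the outline of the marker's tongue in the enlarged picture.
- **Side force:** about 5 N of sideways force stayed on the tool while holding the bar.
- **Not checked:** I did not re-measure the tin, bushing, screwdriver and pliers at the end. The hand's path kept well clear of them. The top camera was blocked by the arm during insertion, so that step relied on the scene camera and the earlier position fit.

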